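# Gauge ferrite sleeves on level pins and scrap the one that will not go home

### The job

Check the bores of the three ferrite sleeves: push each one along its rail onto its gauge pin as far as it will go. Leave the two that go fully home, up against the shoulder block, on their pins; draw the one that stops short back off its pin and put it in the black reject tray.

Things in the scene. Friction and masses are not known exactly. Their poses are not given: they have to be found in the camera images.
- gauge: Metal go-gauge fixed on the bench, 150 (x) x 176 (y) x 49 mm; origin at the centre of its underside, +x is the pushing direction. Base plate 10 mm thick. A shoulder block 24 mm thick, 49 mm high, stands along the +x end, its face at x = +49 mm. From that face three level 12 mm pins with chamfered noses stand out 24 mm toward -x, at y = +62, 0, -62 mm, axes 29.8 mm above the bench.
- rail_start (a point): Near (-x) end of the middle rail, on the axis line of its pin. Under each pin a V-groove rail runs from x = -70 mm (gauge frame) to the block, 26 mm wide, top 21.4 mm above the bench. A sleeve in the groove is in line with the pin, overhangs the rail by 1 mm each side and slides with under 2 N.
- pin_tip (a point): Tip of the middle pin, on its axis (the others lie 62 mm to either side). A good sleeve slides on until it meets the block; the narrow one stops with this tip 8 mm inside it, 16 mm short of home, and must be drawn back over 10 mm along the rail before it can be lifted.
- sleeve_a: A plain dark-grey ferrite tube, 28 mm outside diameter, 30 mm long, about 65 g. All three look alike, with 15 mm mouths at both ends; in two the bore is 15 mm right through, in one it narrows to 7 mm from 8 mm inside either end (the name does not tell which). Starts in one of the rail grooves, clear of the pin. Origin at its centre; x axis = bore axis (may have rolled about it).
- sleeve_b: Another plain dark-grey ferrite tube, 28 mm outside diameter, 30 mm long, about 65 g. All three look alike, with 15 mm mouths at both ends; in two the bore is 15 mm right through, in one it narrows to 7 mm from 8 mm inside either end (the name does not tell which). Starts in one of the rail grooves, clear of the pin. Origin at its centre; x axis = bore axis (may have rolled about it).
- sleeve_c: Another plain dark-grey ferrite tube, 28 mm outside diameter, 30 mm long, about 65 g. All three look alike, with 15 mm mouths at both ends; in two the bore is 15 mm right through, in one it narrows to 7 mm from 8 mm inside either end (the name does not tell which). Starts in one of the rail grooves, clear of the pin. Origin at its centre; x axis = bore axis (may have rolled about it).
- home0 (a point): The left (gauge +y) lane's home point: centre of a sleeve that sits fully home, its end face on the shoulder block; on the pin's axis, 29.8 mm above the bench. Axes as the gauge's.
- home1 (a point): The middle lane's home point: centre of a sleeve that sits fully home, its end face on the shoulder block; on the pin's axis, 29.8 mm above the bench. Axes as the gauge's.
- home2 (a point): The right (gauge -y) lane's home point: centre of a sleeve that sits fully home, its end face on the shoulder block; on the pin's axis, 29.8 mm above the bench. Axes as the gauge's.
- reject_tray: Black plastic open tray, empty, loose, 300 g: 123 (x) x 164 (y) mm over its turned-out rim, 110 x 150 mm inside, 28 mm high, floor 3 mm thick. Origin at the centre of its underside, z up.

How it is judged:
By the outcome, as a careful person would: the job done as asked, in the order asked, and still so for the second after the job is handed in, with the robot touching nothing.
It also fails if it takes over 54 s, if anything falls off the work surface, if the arm or the gripper's body presses on something with over 40 N, if the wrist force passes 120 N, or if a joint passes its speed limit or range.

### The arm

A 6-joint arm with a two-finger parallel gripper is mounted at the origin on a cart in front of the work surface, level with it; the furniture and walls round the work are solid. World frame = base frame: x ahead of the robot, y to its left, z up, the work surface at z = 0. Lengths are in mm, angles in rad, forces in N, time in s.
With the tool pointing down it reaches from about 300 to 775 mm from the base axis. Payload 14.6 kg.
Tool frame: the origin (TCP) lies midway between the tips of the shut fingers; the grasp point (between the pads) lies behind it (manip.grip_depth is the z of the grasp point in the tool frame, in mm); z points along the fingers, y is the line along which they close (so a half turn about z gives the same grasp; the last joint's range is limited). The gripper opens to 94 mm and grips with 3 to 60 N. Pads are 16 mm wide; open, the fingers measure 119 mm over their backs; the gripper's body (75 mm by 177 mm) begins 78 mm behind the grasp point.
Start: joints at [-1.363, 0.3, 1.521, -0, 1.321, -0.067], TCP at [149.238, -529.355, 205.446] pointing down, gripper open.
Joint ranges: [-3.03, 3.03], [-0.79, 2.21], [0.23, 2.52], [-1.04, 4.18], [0, 3.07], [-2.55, 2.55]. Speed limits (rad/s): [2.22, 2.22, 2.57, 3.14, 3.14, 3.14].

### API

Orientations are given as [roll, pitch, yaw] about the fixed x, y, z axes, in that order (R = Rz(yaw) Ry(pitch) Rx(roll)).
In Python, from cell import manip, optics, ticket gives the robot as it stands (manip), with the cameras (optics) and the job (ticket).
- The arm moves only by the shell command python3 nudge.py 'ROWS' [OPENING] [FORCE]. ROWS is a JSON object whose key "motion" holds a list of rows, 1 to 5 of them, each of 6 numbers: dx, dy, dz in mm, then a rotation vector rx, ry, rz in rad; each row is the pose to reach, as a shift and turn from the pose commanded when the command began, along the tool's axes at that moment; what a row does not reach only later rows make up. A row lasts 1/10 s, in which the tool goes at most 50 mm and 0.15 rad, less where a joint would pass 70% of its speed; a pose out of reach is approached as far as the arm can. OPENING is the finger opening in mm, set as the command begins (- or left out keeps the last). The fingers move at their own pace and stop on an object; FORCE is the grip in N (left out, the last holds). Time passes only in rows, so rows that do not move let the fingers close. It prints the time, the measured TCP pose, the force, the opening and the grip force at its end. Input that does not fit is refused with a message, and nothing moves.
- manip.read_state(): the state, without advancing time (a new reading comes with each control period).
- optics.camera(name): name is "scene" or "top" or "wrist"; returns (picture, depth): 384x512x3 uint8, red, green, blue; 384x512 float32, mm along the optical axis (not along the pixel's ray), 0 where there is no reading.
- optics.camera_info(name): a dict with "K" (3x3 intrinsics, pixels), "rvec" (rotation vector, rad) and "tvec" (3), from world to camera coordinates, as OpenCV has them; the wrist camera has in their place "mount" (4x4, takes a point from camera to tool coordinates, whose origin is the TCP and whose axes are the flange's). Camera axes: x right, y down, z forward; pixel columns grow to the right and rows downward; lengths in mm; the calibration is good to about 2 mm. A picture is of the moment at which its call begins: read the wrist's pose just before it. camera_info takes no time and is no camera call.
- ticket.sign_off(): hands the job in; it is judged then, once.
The state is a dict: "clock": time; "joints": joint angles; "qd": joint speeds; "effort": joint torques, N m; "eef_pos": TCP position; "eef_rot": TCP orientation; "wrist_force": force on the tool from outside, world axes, zero at the start; "moment": the same for the moment, N m; "finger_gap": finger opening in mm; "finger_force": force on a finger pad.
Only numpy, scipy, OpenCV 4.12 (cv2) and the standard library are available. Lean on these libraries where they do the work, as an engineer would, in place of code of your own. Each camera call takes 0.05 s, during which the arm holds its last target. There are 200 camera calls.

## Working session

There is one attempt and no reset: what is moved stays moved. The work goes in short steps, Python scripts to look and compute and a shell command to move; the robot and the scene stay as the last step left them, time stands still between calls to the robot, and variables do not carry over. Pictures are saved under pics/ and viewed, at most 10 in all, crops included, and the job is handed in when it is done.

```bash
ls; mkdir -p pics
python3 - <<'E'
from cell import manip, optics, ticket
import cv2,numpy as np
s=manip.read_state();print(s, manip.grip_depth)
for n in("scene","top"):
    im,d=optics.camera(n);cv2.imwrite(f"pics/{n}0.png",im[:,:,::-1]);np.save(f"pics/{n}0.npy",d);print(n,optics.camera_info(n))
print(optics.camera_info("wrist"))
E
```

```text
cell.py
nudge.py
pics
{'clock': 0.0, 'joints': array([-1.36258123e+00,  3.00469582e-01,  1.52157996e+00, -9.52120794e-07,
        1.32070061e+00, -6.66251996e-02]), 'qd': array([ 0.00108172,  0.00162488,  0.00207287, -0.00048598,  0.00011637,
       -0.00053885]), 'effort': array([ 1.45080387e-03, -5.31802726e+01, -3.52738667e+01,  7.08469050e-02,
        2.41729862e-02, -9.91357524e-05]), 'eef_pos': array([ 149.19541564, -529.10457896,  204.88764036]), 'eef_rot': array([-3.14043766e+00, -7.61411257e-05,  2.74840487e-01]), 'wrist_force': array([-0.39489021,  0.21020959,  0.22696414]), 'moment': array([-0.03334708,  0.0013886 , -0.00107132]), 'finger_force': 0.0, 'finger_gap': 94.06014364142365} -18.8
scene {'K': array([[465.01777026,   0.        , 252.40179311],
       [  0.        , 465.01777026, 184.50695677],
       [  0.        ,   0.        ,   1.        ]]), 'rvec': array([ 1.27352601, -2.17248333,  1.03217599]), 'tvec': array([153.12392534, 344.33269474, 597.90174767])}
top {'K': array([[438.78585343,   0.        , 257.67119517],
       [  0.        , 438.78585343, 193.50410617],
       [  0.        ,   0.        ,   1.        ]]), 'rvec': array([ 2.10452491, -2.15228494,  0.12362636]), 'tvec': array([-62.7773092 , 524.31040251, 938.98530308])}
{'K': array([[340.61482056,   0.        , 255.65906974],
       [  0.        , 340.61482056, 196.74051263],
       [  0.        ,   0.        ,   1.        ]]), 'mount': array([[-2.51421713e-05, -9.70164848e-01, -2.42446214e-01,
         7.06919730e+01],
       [ 9.99999068e-01,  3.06482192e-04, -1.33011109e-03,
        -2.52035672e-01],
       [ 1.36473247e-03, -2.42446022e-01,  9.70163937e-01,
        -1.79361272e+02],
       [ 0.00000000e+00,  0.00000000e+00,  0.00000000e+00,
         1.00000000e+00]])}
```

View pics/top0.png

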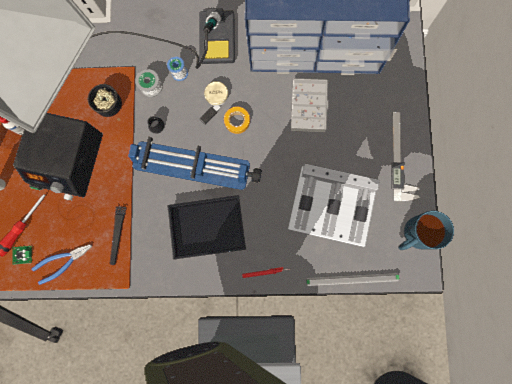

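View pics/scene0.png

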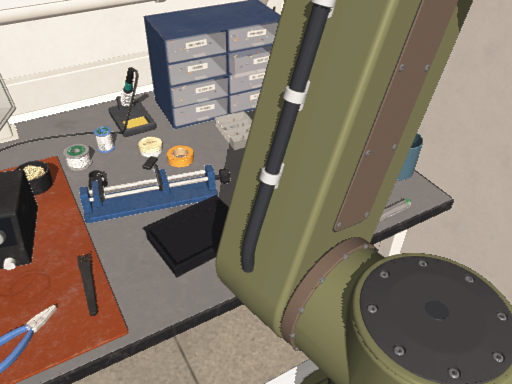

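The top view shows the tray near (207,227) and the gauge near (333,205) with three dark sleeves at about (307,200), (333,206) and (361,213). The arm hides the gauge in the scene view. Next I'll enlarge the crop and take a wrist view.

```bash
cat > h.py <<'E'
import numpy as np,cv2
from scipy.spatial.transform import Rotation as R
from cell import manip, optics, ticket
def cam(n,s=None):
    i=optics.camera_info(n);K=i["K"]
    if n!="wrist":
        Rc=cv2.Rodrigues(i["rvec"])[0];return K,Rc.T,-Rc.T@i["tvec"]
    s=s or manip.read_state();M=np.eye(4);M[:3,:3]=R.from_euler("xyz",s["eef_rot"]).as_matrix();M[:3,3]=s["eef_pos"]
    T=M@i["mount"];return K,T[:3,:3],T[:3,3]
def atz(c,uv,z):
    K,Rw,o=c;r=Rw@np.linalg.inv(K)@np.array([uv[0],uv[1],1.]);return o+r*(z-o[2])/r[2]
def dep(c,uv,d):
    K,Rw,o=c;return o+Rw@np.linalg.inv(K)@np.array([uv[0],uv[1],1.])*d[int(round(uv[1])),int(round(uv[0]))]
def proj(c,p):
    K,Rw,o=c;q=K@Rw.T@(np.array(p)-o);return q[:2]/q[2]
def tri(c1,u1,c2,u2):
    A=[];b=[]
    for (K,Rw,o),u in((c1,u1),(c2,u2)):
        r=Rw@np.linalg.inv(K)@np.array([*u,1.]);r/=np.linalg.norm(r);P=np.eye(3)-np.outer(r,r);A.append(P);b.append(P@o)
    return np.linalg.lstsq(np.vstack(A),np.hstack(b),rcond=None)[0]
E
python3 - <<'E'
from h import *
im=cv2.imread("pics/top0.png");d=np.load("pics/top0.npy");c=cam("top")
cv2.imwrite("pics/topcrop.png",cv2.resize(im[155:265,160:390],None,fx=3.4,fy=3.4,interpolation=cv2.INTER_CUBIC))
for n,p in dict(tray=(207,227),s1=(307,200),s2=(333,206),s3=(361,213),g=(333,180),g2=(330,235)).items(): print(n,dep(c,p,d).round(1))
im,dd=optics.camera("wrist");cv2.imwrite("pics/w0.png",im[:,:,::-1]);np.save("pics/w0.npy",dd)
E
```

```text
tray [453.5  44.5   1.1]
s1 [ 504.8 -183.    43.4]
s2 [ 490.  -239.1   44.8]
s3 [ 473.1 -298.9   45.5]
g [ 547.2 -241.3   47.5]
g2 [ 428.4 -233.6   15.6]
```

View pics/topcrop.png

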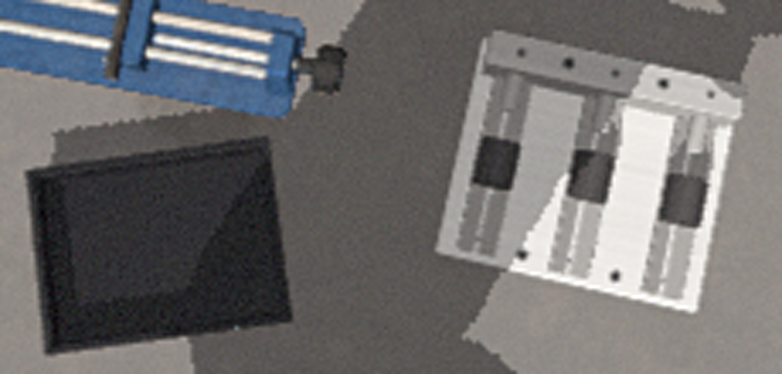

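In the crop the shoulder block is at the far (+x) end and the three sleeves sit in mid-rail; the tray is empty on the left. I'll move the wrist camera over the gauge.

```bash
python3 nudge.py '{"motion": [[41, -18, 0, 0, 0, 0.06], [83, -36, 0, 0, 0, 0.11], [125, -54, 0, 0, 0, 0.16], [167, -72, 0, 0, 0, 0.22], [208, -89, 0, 0, 0, 0.27]]}' 94; python3 nudge.py '{"motion": [[45, -6, 0, 0, 0, 0.06], [89, -12, 0, 0, 0, 0.11], [134, -18, 0, 0, 0, 0.16], [178, -25, 0, 0, 0, 0.22], [223, -31, 0, 0, 0, 0.27]]}'; python3 nudge.py '{"motion": [[0, 0, 0, 0, 0, 0], [0, 0, 0, 0, 0, 0]]}'
cat > look.py <<'E'
from h import *
import sys,pickle
n,cn=sys.argv[1:3]
s=manip.read_state();im,d=optics.camera(cn);cv2.imwrite(f"pics/{n}.png",im[:,:,::-1]);pickle.dump((cam(cn,s),d),open(f"pics/{n}.pk","wb"))
print(s["clock"],s["eef_pos"].round(1),s["eef_rot"].round(4),s["wrist_force"].round(1),s["finger_gap"].round(1))
E
python3 look.py w1 wrist;python3 look.py sc1 scene
```

```text
clock: 0.65
eef_pos: [326.4, -385.8, 205.4]
eef_rot: [-3.141, 0.0, 0.002]
wrist_force: [0.4, -0.2, -0.3]
finger_gap: 93.9
finger_force: 0.0
clock: 1.15
eef_pos: [549.8, -354.4, 205.2]
eef_rot: [-3.141, 0.0, -0.267]
wrist_force: [0.1, -1.5, 0.8]
finger_gap: 93.9
finger_force: 0.0
clock: 1.35
eef_pos: [548.4, -354.7, 204.3]
eef_rot: [-3.141, 0.002, -0.264]
wrist_force: [-0.6, -0.2, -0.2]
finger_gap: 93.9
finger_force: 0.0Traceback (most recent call last):
  File "look.py", line 5, in <module>
    print(s["clock"],s["eef_pos"].round(1),s["eef_rot"].round(4),s["wrist_force"].round(1),s["finger_gap"].round(1))
                                                                                           ^^^^^^^^^^^^^^^^^^^^^
AttributeError: 'float' object has no attribute 'round'
Traceback (most recent call last):
  File "look.py", line 5, in <module>
    print(s["clock"],s["eef_pos"].round(1),s["eef_rot"].round(4),s["wrist_force"].round(1),s["finger_gap"].round(1))
                                                                                           ^^^^^^^^^^^^^^^^^^^^^
AttributeError: 'float' object has no attribute 'round'
```

View pics/w1.png

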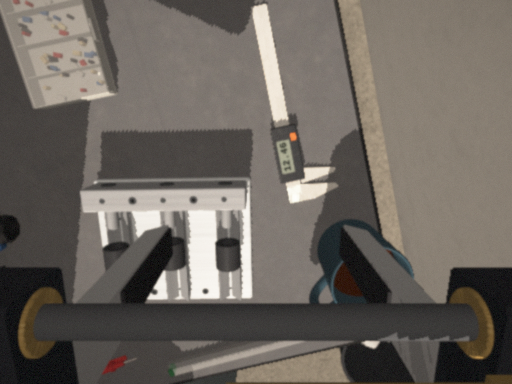

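The wrist view shows the gauge at left, with the block at rows 180–210 and sleeves near (117,253), (175,253) and (228,254); a finger covers part of it. I'll centre it between the fingers for a clear second view.

```bash
sed -i 's/s\["finger_gap"\].round(1)/round(s["finger_gap"],1)/' look.py; python3 nudge.py '{"motion": [[-12, -32, 0, 0, 0, 0], [-24, -64, 0, 0, 0, 0], [-36, -95, 0, 0, 0, 0], [-36, -95, 0, 0, 0, 0], [-36, -95, 0, 0, 0, 0]]}' >/dev/null; python3 look.py w2 wrist
python3 - <<'E'
import cv2
im=cv2.imread("pics/w2.png");cv2.imwrite("pics/w2c.png",cv2.resize(im[110:320,140:380],None,fx=2.8,fy=2.8,interpolation=cv2.INTER_CUBIC))
im=cv2.imread("pics/w1.png");cv2.imwrite("pics/w1c.png",cv2.resize(im[170:310,70:270],None,fx=4,fy=4,interpolation=cv2.INTER_CUBIC))
E
```

```text
1.95 [ 537.7 -254.4  206.4] [ 3.1411e+00 -1.2000e-03 -2.6520e-01] [-0.3  0.5 -0.1] 93.7
```

View pics/w2c.png

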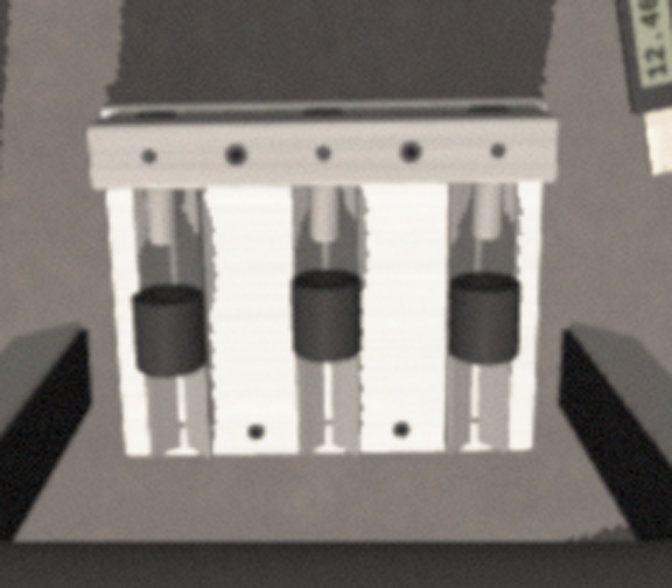

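View pics/w1c.png

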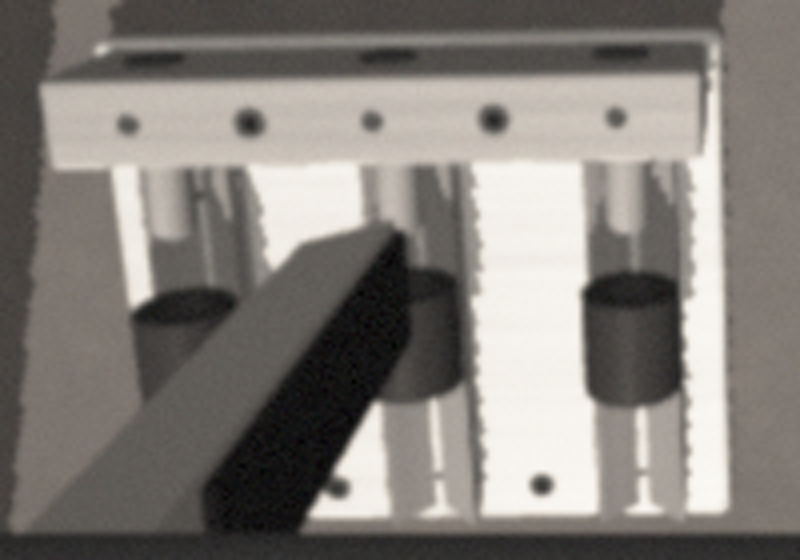

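The wrist crops show the block front top edge at w2c (93,188)–(555,177) and w1c (53,168)–(697,158). In w2c the pin tips are near row 243 and the sleeve backs near (168,372), (326,358) and (484,360).

Run:
```python
from h import *
import pickle
c1,d1=pickle.load(open("pics/w1.pk","rb")) if __import__("os").path.getsize("pics/w1.pk") else (0,0)
c2,d2=pickle.load(open("pics/w2.pk","rb"))
a=lambda p:(p[0]/2.8+140-.3,p[1]/2.8+110-.3); b=lambda p:(p[0]/4+70-.4,p[1]/4+170-.4)
F=dict(cornL=((93,188),(53,168)),cornR=((555,177),(697,158)),holeL=((149,156),(128,125)),holeM=((323,153),(372,121)),holeR=((498,150),(616,118)),slvRback=((484,360),(630,404)),slvRfront=((484,288),(630,306)),plateR=((532,449),(728,512)),tipR=((487,240),(624,233)))
for k,(p,q) in F.items(): print(k,tri(c2,a(p),c1,b(q)).round(1),"depth",dep(c2,a(p),d2).round(1),"@49",atz(c2,a(p),49).round(1))
for k,p in dict(L=(168,372),M=(326,358),R=(484,360)).items(): print(k,atz(c2,a(p),43.8).round(1))
for k,p in dict(L=(168,325),M=(326,320),R=(484,320)).items(): print(k,"top depth",dep(c2,a(p),d2).round(1))
```

```text
cornL [ 566.4 -175.3   49.6] depth [ 560.7 -161.3    1.1] @49 [ 566.3 -175.1   49. ]
cornR [ 527.2 -335.4   52. ] depth [ 526.6 -336.1   47.7] @49 [ 526.8 -335.9   49. ]
holeL [ 572.2 -198.3   50.1] depth [ 572.2 -198.2   49.5] @49 [ 572.1 -198.    49. ]
holeM [ 556.9 -258.1   49.3] depth [ 557.2 -258.2   51.2] @49 [ 556.9 -258.1   49. ]
holeR [ 541.8 -318.2   50. ] depth [ 541.8 -318.3   49.6] @49 [ 541.7 -318.4   49. ]
slvRback [ 460.1 -296.8   37.6] depth [ 463.  -296.3   42.8] @49 [ 465.6 -295.9   49. ]
slvRfront [ 486.4 -303.8   32.2] depth [ 490.6 -302.8   41.6] @49 [ 493.1 -302.2   49. ]
plateR [ 404.1 -309.5    9.4] depth [ 399.3 -310.3    0.5] @49 [ 425.3 -305.6   49. ]
tipR [ 506.7 -308.7   34.6] depth [ 500.8 -310.9   14.3] @49 [ 510.6 -307.3   49. ]
L [ 490.3 -178.5   43.8]
M [ 480.  -238.3   43.8]
R [ 463.4 -296.2   43.8]
L top depth [ 508.1 -183.9   42.6]
M top depth [ 494.5 -242.3   43.3]
R top depth [ 478.9 -299.9   43.3]
```

Hole spacing of 61.9 mm matches 62 and the hole height of 49–50 mm matches 49; the predicted plate corner agrees to 1 mm. The gauge origin is about (498,-243), yaw -0.248. I'll shut the fingers and come down behind the middle sleeve.

```bash
python3 nudge.py '{"motion": [[-43, 0, 0, 0, 0, -0.008], [-86, 0, 0, 0, 0, -0.017], [-86, 0, 45, 0, 0, -0.017], [-86, 0, 90, 0, 0, -0.017], [-86, 0, 135, 0, 0, -0.017]]}' 0 10 ; python3 nudge.py '{"motion": [[0, 0, 20, 0, 0, 0], [0, 0, 40, 0, 0, 0], [0, 0, 44, 0, 0, 0], [0, 0, 44, 0, 0, 0], [0, 0, 44, 0, 0, 0]]}'
cat > g.py <<'E'
from h import *
s=manip.read_state();x=np.array([.9694,-.2455]);y=np.array([.2455,.9694]);d=s["eef_pos"][:2]-[497.8,-243.1]
print("gauge",(d@x).round(1),(d@y).round(1),"z",s["eef_pos"][2].round(1),"yaw",s["eef_rot"][2].round(4),"F",(s["wrist_force"][:2]@x).round(2),(s["wrist_force"][:2]@y).round(2),s["wrist_force"][2].round(2),"gap",round(s["finger_gap"],1),"t",s["clock"])
E
python3 g.py
```

```text
clock: 2.5
eef_pos: [454.9, -232.8, 69.6]
eef_rot: [3.141, -0.002, -0.25]
wrist_force: [0.9, 0.0, -0.9]
finger_gap: 57.2
finger_force: 0.0
clock: 3.0
eef_pos: [455.7, -232.2, 27.5]
eef_rot: [3.141, -0.001, -0.249]
wrist_force: [-0.6, 0.2, 1.1]
finger_gap: 17.2
finger_force: 0.0
gauge -43.5 0.2 z 27.5 yaw -0.2488 F -0.65 0.01 1.12 gap 17.2 t 3.0
```

```bash
python3 nudge.py '{"motion": [[0, 0, 0, 0, 0, 0], [8, 0, 0, 0, 0, 0], [16, 0, 0, 0, 0, 0], [24, 0, 0, 0, 0, 0], [32, 0, 0, 0, 0, 0]]}' >/dev/null; python3 g.py; python3 nudge.py '{"motion": [[2, 0, 0, 0, 0, 0], [4, 0, 0, 0, 0, 0], [6, 0, 0, 0, 0, 0], [8, 0, 0, 0, 0, 0], [8, 0, 0, 0, 0, 0]]}'>/dev/null; python3 g.py
```

```text
gauge -11.2 0.8 z 26.5 yaw -0.248 F -0.59 0.21 0.48 gap 0.4 t 3.5
gauge -6.3 0.9 z 26.2 yaw -0.2481 F -18.06 -0.24 12.18 gap 0.8 t 4.0
```

The middle sleeve stops with the fingers at x≈-6 (short stop predicted at -5, home at 11), so it looks like the narrow one. Next is the left lane.

```bash
python3 nudge.py '{"motion": [[-20, 0, 0, 0, 0, 0], [-40, 0, -3, 0, 0, 0], [-42, -31, -3, 0, 0, 0], [-42, -61, -1, 0, 0, 0], [-42, -61, -1, 0, 0, 0]]}' >/dev/null; python3 g.py; python3 nudge.py '{"motion": [[8, 0, 0, 0, 0, 0], [16, 0, 0, 0, 0, 0], [24, 0, 0, 0, 0, 0], [32, 0, 0, 0, 0, 0], [40, 0, 0, 0, 0, 0]]}' >/dev/null; python3 g.py;  python3 nudge.py '{"motion": [[3, 0, 0, 0, 0, 0], [6, 0, 0, 0, 0, 0], [9, 0, 0, 0, 0, 0], [11, 0, 0, 0, 0, 0], [12, 0, 0, 0, 0, 0]]}' >/dev/null; python3 g.py
```

```text
gauge -46.3 64.0 z 27.4 yaw -0.246 F 0.32 -0.97 -0.5 gap 0.5 t 4.5
gauge -5.2 61.3 z 27.3 yaw -0.2488 F -0.32 0.02 -0.75 gap 0.4 t 5.0
gauge 6.1 61.8 z 27.5 yaw -0.2482 F -0.16 -0.66 0.52 gap 0.5 t 5.5
```

```bash
python3 nudge.py '{"motion": [[2, 0, 0, 0, 0, 0], [4, 0, 0, 0, 0, 0], [5, 0, 0, 0, 0, 0], [5, 0, 0, 0, 0, 0]]}' >/dev/null; python3 g.py;  python3 nudge.py '{"motion": [[1, 0, 0, 0, 0, 0], [2, 0, 0, 0, 0, 0], [3, 0, 0, 0, 0, 0], [3, 0, 0, 0, 0, 0]]}' >/dev/null; python3 g.py
```

```text
gauge 9.4 61.8 z 27.2 yaw -0.2481 F -12.88 -0.45 6.88 gap 0.8 t 5.9
gauge 9.6 61.8 z 27.1 yaw -0.2479 F -35.57 -1.42 26.13 gap 0.7 t 6.3
```

The left sleeve is home (hard stop at 9.5, exactly 16 mm past the middle one's stop). Now the right lane.

```bash
python3 nudge.py '{"motion": [[-30, 0, 0, 0, 0, 0], [-60, 0, -3, 0, 0, 0], [-60, 42, -3, 0, 0, 0], [-60, 84, -3, 0, 0, 0], [-60, 124, -1, 0, 0, 0]]}' >/dev/null; python3 nudge.py '{"motion": [[0, 0, 0, 0, 0, 0], [8, 0, 0, 0, 0, 0], [16, 0, 0, 0, 0, 0], [24, 0, 0, 0, 0, 0], [32, 0, 0, 0, 0, 0]]}' >/dev/null; python3 g.py;  python3 nudge.py '{"motion": [[5, 0, 0, 0, 0, 0], [10, 0, 0, 0, 0, 0], [14, 0, 0, 0, 0, 0], [18, 0, 0, 0, 0, 0], [18, 0, 0, 0, 0, 0]]}' >/dev/null; python3 g.py
```

```text
gauge -13.1 -61.3 z 28.5 yaw -0.2468 F -1.21 -0.47 0.02 gap 0.5 t 7.3
gauge 4.3 -62.3 z 28.5 yaw -0.2481 F -1.2 0.09 -1.54 gap 0.4 t 7.8
```

```bash
python3 nudge.py '{"motion": [[2, 0, 0, 0, 0, 0], [4, 0, 0, 0, 0, 0], [6, 0, 0, 0, 0, 0], [7, 0, 0, 0, 0, 0], [7, 0, 0, 0, 0, 0]]}' >/dev/null; python3 g.py;  python3 nudge.py '{"motion": [[1, 0, 0, 0, 0, 0], [2, 0, 0, 0, 0, 0], [2, 0, 0, 0, 0, 0]]}' >/dev/null; python3 g.py
```

```text
gauge 9.4 -62.2 z 28.3 yaw -0.2482 F -13.17 -0.31 7.46 gap 0.3 t 8.3
gauge 9.5 -62.2 z 28.2 yaw -0.2482 F -29.1 0.14 18.84 gap 0.7 t 8.6
```

The right sleeve is also home. I'll back off, rise and look.

```bash
python3 nudge.py '{"motion": [[-25, 0, 0, 0, 0, 0], [-35, 0, -40, 0, 0, 0], [-35, -31, -80, 0, 0, 0], [-35, -62, -120, 0, 0, 0], [-35, -62, -120, 0, 0, 0]]}' 94 >/dev/null; python3 nudge.py '{"motion": [[0, 0, 0, 0, 0, 0], [0, 0, 0, 0, 0, 0], [0, 0, 0, 0, 0, 0], [0, 0, 0, 0, 0, 0]]}' >/dev/null; python3 g.py; python3 look.py w3 wrist
python3 - <<'E'
import cv2
im=cv2.imread("pics/w3.png");cv2.imwrite("pics/w3c.png",cv2.resize(im[0:300,100:410],None,fx=2,fy=2,interpolation=cv2.INTER_CUBIC))
E
```

```text
gauge -22.4 -0.7 z 147.4 yaw -0.249 F -0.74 0.3 -0.17 gap 69.5 t 9.5
9.5 [ 475.9 -238.3  147.4] [-3.1411e+00  1.8000e-03 -2.4900e-01] [-0.6  0.5 -0.2] 69.5
```

View pics/w3c.png

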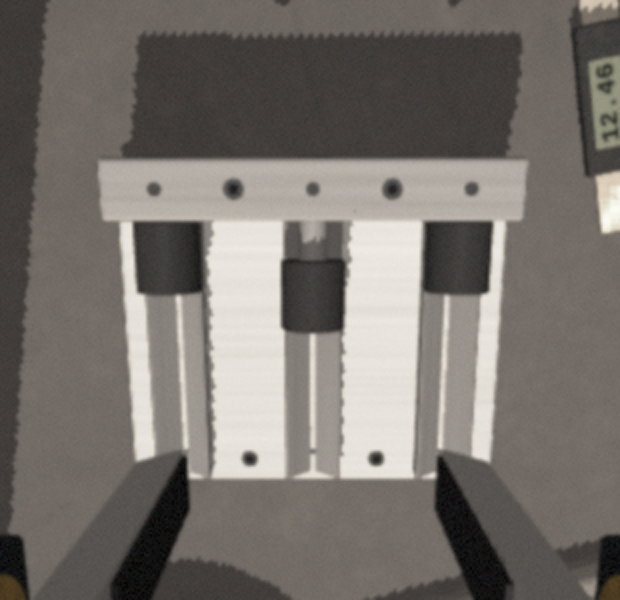

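The outer two sleeves are against the block and the middle one stands off it, its back edge at crop (313,332). I'll measure it and the tray from the top view.

Run:
```python
from h import *
import pickle
c,d=pickle.load(open("pics/w3.pk","rb"))
a=lambda p:(p[0]/2+100-.25,p[1]/2-.25)
x=np.array([.9694,-.2455]);y=np.array([.2455,.9694])
g=lambda p:((p[:2]-[497.8,-243.1])@x,(p[:2]-[497.8,-243.1])@y,p[2])
for k,p in dict(back=(313,331),front=(313,262),bl=(168,293),br=(457,292)).items(): print(k,np.round(g(atz(c,a(p),43.8)),1))
print(np.round(g(dep(c,a((313,300)),d)),1))
t=cam("top");b=lambda p:(p[0]/3.4+160-.3,p[1]/3.4+155-.3)
d=np.load("pics/top0.npy")
for p in((27,172),(268,138),(292,320),(47,352)): print(atz(t,b(p),28).round(1))
for p in((110,240),(180,230),(200,270)):print("floor",dep(t,b(p),d).round(1))
```

```text
back [ 4.2 -0.3 43.8]
front [32.6 -0.3 43.8]
bl [20.  59.6 43.8]
br [ 20.3 -59.7  43.8]
[17.1 -0.3 43.7]
[502.5 129.6  28. ]
[521.3 -31.   28. ]
[401.4 -45.   28. ]
[384.  115.1  28. ]
floor [458.1  78.7   2.6]
floor [463.7  31.1   3.5]
floor [436.4  17.5   5.4]
```

The middle sleeve centre is at gauge (≈17, 0). The tray centre is about (452,42), yaw ≈0.117, and its measured size of 162×121 mm agrees. I'll grasp now.

```bash
python3 nudge.py '{"motion": [[20, 0, 0, 0, 0, 0], [39, 0, 30, 0, 0, 0], [39, 0, 65, 0, 0, 0], [39, 0, 95, 0, 0, 0], [39, 0, 105, 0, 0, 0]]}' 44 >/dev/null; python3 g.py; python3 nudge.py '{"motion": [[0, 0, 0, 0, 0, 0], [0, 0, 8, 0, 0, 0], [0, 0, 16, 0, 0, 0], [0, 0, 26, 0, 0, 0], [0, 0, 26, 0, 0, 0]]}' >/dev/null; python3 g.py
```

```text
gauge 15.3 -0.0 z 40.1 yaw -0.2485 F -0.04 0.04 0.77 gap 44.5 t 10.05
gauge 16.4 -0.1 z 16.3 yaw -0.2482 F 0.05 -0.12 -0.27 gap 44.0 t 10.55
```

```bash
python3 nudge.py '{"motion": [[0, 0, 0, 0, 0, 0], [0, 0, 0, 0, 0, 0], [0, 0, 0, 0, 0, 0], [0, 0, 0, 0, 0, 0], [0, 0, 0, 0, 0, 0]]}' 20 15 ; python3 g.py
```

```text
clock: 11.05
eef_pos: [514.3, -248.1, 18.0]
eef_rot: [3.141, -0.001, -0.248]
wrist_force: [-2.7, -5.1, 3.7]
finger_gap: 28.1
finger_force: 15.0
gauge 17.2 -0.8 z 18.0 yaw -0.2484 F -1.35 -5.6 3.74 gap 28.1 t 11.05
```

```bash
python3 nudge.py '{"motion": [[-5, 0, 0, 0, 0, 0], [-10, 0, 0, 0, 0, 0], [-16, 0, 0, 0, 0, 0], [-22, 0, 0, 0, 0, 0], [-28, 0, 0, 0, 0, 0]]}' >/dev/null; python3 g.py; python3 nudge.py '{"motion": [[0, 0, 0, 0, 0, 0], [0, 0, -5, 0, 0, 0], [0, 0, -20, 0, 0, 0], [0, 0, -50, 0, 0, 0], [0, 0, -85, 0, 0, 0]]}' >/dev/null; python3 g.py
```

```text
gauge -10.6 -0.6 z 18.2 yaw -0.2483 F 3.14 -4.41 3.59 gap 28.1 t 11.55
gauge -11.9 0.5 z 102.5 yaw -0.2481 F 0.52 0.36 -0.4 gap 28.0 t 12.05
```

```bash
python3 nudge.py '{"motion": [[-16, -42, 0, 0, 0, -0.06], [-32, -84, 0, 0, 0, -0.12], [-48, -126, 0, 0, 0, -0.18], [-64, -168, 0, 0, 0, -0.24], [-80, -210, 0, 0, 0, -0.3]]}' >/dev/null;  python3 nudge.py '{"motion": [[0, 0, 0, 0, 0, 0], [0, 0, 0, 0, 0, 0]]}'
python3 - <<'E'
from h import *
s=manip.read_state();Rm=R.from_euler("xyz",s["eef_rot"]).as_matrix();print(Rm.T@(np.array([452.3,42.2,s["eef_pos"][2]])-s["eef_pos"]), .117-s["eef_rot"][2])
E
python3 look.py w4 wrist
```

```text
clock: 12.75
eef_pos: [460.9, -16.5, 102.6]
eef_rot: [-3.141, 0.0, 0.054]
wrist_force: [0.7, -0.8, 0.2]
finger_gap: 28.0
finger_force: 15.0
[-5.48443008e+00 -5.90750208e+01  1.94884781e-02] 0.06340909053740852
12.75 [460.9 -16.5 102.6] [-3.1413e+00  3.0000e-04  5.3600e-02] [ 0.7 -0.8  0.2] 28.0
```

View pics/w4.png

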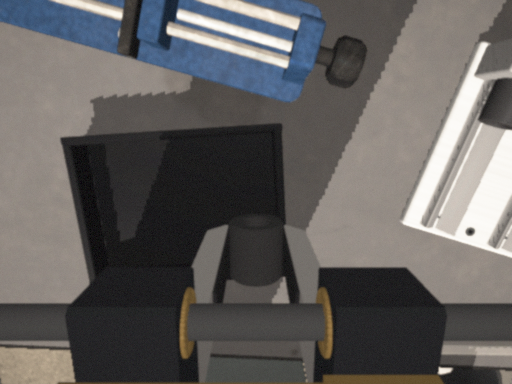

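The sleeve is held between the fingers at (256,250) and the tray's far rim runs (63,140)–(281,125). I'll check that against the calibration while moving over the tray.

```bash
python3 - <<'E'
from h import *
import pickle
c,d=pickle.load(open("pics/w4.pk","rb"))
for p in((63,140),(281,125)):print(atz(c,p,28).round(1))
E
python3 nudge.py '{"motion": [[-3, -30, 0, 0, 0, -0.03], [-5, -59, 0, 0, 0, -0.063], [-5, -59, 30, 0, 0, -0.063], [-5, -59, 60, 0, 0, -0.063], [-5, -59, 75, 0, 0, -0.063]]}'
```

```text
[503.4 129.   28. ]
[522.9 -31.   28. ]
clock: 13.3
eef_pos: [452.2, 40.3, 25.3]
eef_rot: [-3.141, 0.003, 0.113]
wrist_force: [0.4, -0.3, -0.7]
finger_gap: 28.0
finger_force: 15.0
```

```bash
python3 nudge.py '{"motion": [[0, 0, 6, 0, 0, 0], [0, 0, 12, 0, 0, 0], [0, 0, 18, 0, 0, 0], [0, 0, 21, 0, 0, 0], [0, 0, 21, 0, 0, 0]]}'
```

```text
clock: 13.8
eef_pos: [453.1, 41.2, 6.4]
eef_rot: [-3.142, -0.0, 0.115]
wrist_force: [-0.5, -0.2, -0.5]
finger_gap: 28.2
finger_force: 15.0
```

```bash
python3 nudge.py '{"motion": [[0, 0, 0, 0, 0, 0], [0, 0, 0, 0, 0, 0], [0, 0, 0, 0, 0, 0], [0, 0, 0, 0, 0, 0], [0, 0, 0, 0, 0, 0]]}' 46; python3 nudge.py '{"motion": [[0, 0, -8, 0, 0, 0], [0, 0, -25, 0, 0, 0], [0, 0, -60, 0, 0, 0], [0, 0, -105, 0, 0, 0], [0, 0, -150, 0, 0, 0]]}';python3 nudge.py '{"motion": [[-40, 0, 0, 0, 0, 0], [-60, 0, -20, 0, 0, 0], [-60, 0, -20, 0, 0, 0], [-60, 0, -20, 0, 0, 0]]}'; python3 look.py w5 wrist; python3 look.py t5 top;python3 look.py s5 scene
python3 - <<'E'
import cv2,numpy as np
a=cv2.imread("pics/w5.png");b=cv2.resize(cv2.imread("pics/t5.png")[155:265,160:390],None,fx=2,fy=2)
o=np.zeros((604,512,3),np.uint8);o[:384]=a;o[384:,:460]=b;cv2.imwrite("pics/fin.png",o[:600])
E
```

```text
clock: 14.3
eef_pos: [453.1, 41.3, 6.5]
eef_rot: [3.142, -0.0, 0.115]
wrist_force: [0.7, -0.1, -0.8]
finger_gap: 46.2
finger_force: 0.0
clock: 14.8
eef_pos: [452.5, 41.3, 158.6]
eef_rot: [-3.142, 0.0, 0.115]
wrist_force: [1.4, -0.2, -0.2]
finger_gap: 46.0
finger_force: 0.0
clock: 15.2
eef_pos: [393.8, 34.4, 177.1]
eef_rot: [3.141, -0.002, 0.115]
wrist_force: [0.9, 0.2, -0.4]
finger_gap: 45.8
finger_force: 0.0
15.2 [393.8  34.4 177.1] [ 3.1414e+00 -1.9000e-03  1.1470e-01] [ 0.9  0.2 -0.4] 45.8
15.25 [393.8  34.4 176.5] [ 3.1416e+00 -5.0000e-04  1.1470e-01] [-0.4 -0.3 -0.8] 46.2
15.3 [393.8  34.4 176.1] [-3.1415e+00  5.0000e-04  1.1480e-01] [-0.2  0.8  0.6] 46.1
```

View pics/fin.png

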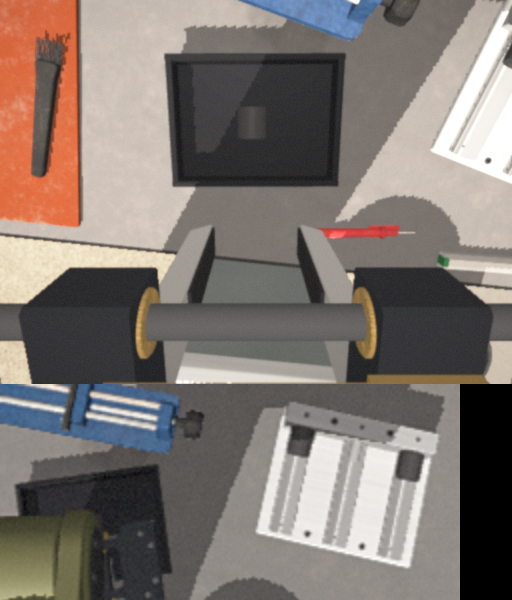

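The reject sleeve lies in the tray at (252,122). The other two are against the block, seen in the top inset at about (299,440) and (408,466), and the middle lane is empty. I'll hand the job in.

```bash
python3 -c "
from cell import manip, optics, ticket
print(ticket.sign_off())"
```

```text
the job is handed in; nothing more can be done
None
```

The job is handed in at about 15 s of the 54 s allowed: the left and right sleeves went fully home and stay on their pins, and the middle one stopped 16 mm short, so I drew it off and put it in the reject tray.

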